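# Hang the rinsed ice scoop up to drip and fold its old hook away

### The arm

A 6-joint arm with a two-finger parallel gripper is mounted at the origin on the work surface. World frame = base frame: x ahead of the robot, y to its left, z up, the work surface at z = 0. Lengths are in m, angles in rad, forces in N, time in s.
With the tool pointing down it reaches from about 0.3 to 0.775 m from the base axis. Payload 14.6 kg.
Tool frame: the origin (TCP) lies midway between the tips of the shut fingers; the grasp point (between the pads) lies 19 mm behind it (ctrl.hold_point_z is the distance from the TCP to the grasp point, in m); z points along the fingers, x is the direction in which the jaws open and shut, and the axes are right-handed (so a half turn about z gives the same grasp; the last joint's range is limited). The gripper opens to 94 mm and grips with 3 to 60 N. Pads are 16 mm wide; open, the fingers measure 119 mm over their backs; the gripper's body (75 mm by 177 mm) begins 78 mm behind the grasp point.
Start: joints at [-1.294, 0.3, 1.521, -0, 1.321, -0.067], TCP at [0.185, -0.518, 0.205] pointing down, gripper open.
Joint ranges: [-3.03, 3.03], [-0.79, 2.21], [0.23, 2.52], [-1.04, 4.18], [0, 3.07], [-2.55, 2.55]. Speed limits (rad/s): [2.22, 2.22, 2.57, 3.14, 3.14, 3.14].

### API

Orientations are given as [roll, pitch, yaw] about the fixed x, y, z axes, in that order (R = Rz(yaw) Ry(pitch) Rx(roll)).
In Python, from station import ctrl, viewer, ticket, nets gives the robot as it stands.
- The arm moves only by the tool carry_out, never from a script. Its argument "commands" is one flat list of numbers, 7 for each row, row after row: the closure, from -1 (fully open) to 1 (shut), so that 0 is half open, then the shift along the world's x, y, z in cm, then the turn, a rotation vector about the world's x, y, z in rad. In form: [gripper, tx, ty, tz, ax, ay, az, gripper, tx, ty, tz, ax, ay, az, ...]. A call has 1 to 12 rows; each row is the pose to reach, as a shift and turn from the pose measured when the call began; what a row does not reach only later rows make up. A row lasts 1/12 s, in which the tool goes at most 41.7 mm and 7.16 degrees, less where a joint would pass 70% of its speed; a pose out of reach is approached as far as the arm can. A call with a gripper value outside its range is refused whole. The fingers move at their own pace and stop on an object; "force" is the grip in N (left out, the last holds). Time passes only in rows, so rows that repeat a pose let the fingers close. It gives the time, the measured TCP pose, the force and the opening at its end, in the units of the state.
- ctrl.get_obs(): the state, without advancing time (a new reading comes with each control period).
- viewer.camera(name): name is "scene" or "top"; returns (picture, depth): 400x640x3 uint8, blue, green, red; 400x640 float32, m along the optical axis (not along the pixel's ray), 0 where there is no reading.
- viewer.camera_info(name): a dict with "fx", "fy", "cx", "cy" (pixels), "R" (3x3) and "t" (3): a world point X has camera coordinates R X + t. Camera axes: x right, y down, z forward; pixel columns grow to the right and rows downward; lengths in m; the calibration is good to about 2 mm. A picture is of the moment at which its call begins. camera_info takes no time and is no camera call.
- ticket.hand_in(): hands the job in, once; it reports no verdict.
Trained networks look in the newest picture that a camera, given by its name, has taken for a name from the list of things; names that differ only in an ending like _2 or _b are one class to them, and where a whole thing is asked for, a point or a joint stands for the part that bears it (a point fixed in the world has none). Each returns a list of dicts, best first, with "confidence" (0 to 1); they miss things now and then, are a little off and sometimes report something else, mostly with a low value. They report only what shows in the picture. A call takes as long as a camera call. They do not tell look-alikes from the thing itself.
- nets.silhouettes(camera, thing): "region" (400x640 bool, what is visible of it) and "extent" ([left, top, right, bottom] in pixels, round what is visible of it).
The state is a dict: "time_s": time; "qpos": joint angles; "joint_vel": joint speeds; "tau": joint torques, N m; "ee_pos": TCP position; "eef_rot": TCP orientation; "force": force on the tool from outside, world axes, zero at the start; "moment": the same for the moment, N m; "grip_width": finger opening in m.
Only numpy, scipy, OpenCV 4.12 (cv2) and the standard library are available. Lean on these libraries where they do the work, as an engineer would, in place of code of your own. Each camera call takes 0.05 s, during which the arm holds its last target. There are 200 camera calls.

### The job

The ice scoop has just been rinsed: fold down the hook on the post behind the drip tray, all the way to its stop, and move the scoop from the ice-bin post onto that hook, hanging by its handle loop. Then fold the emptied hook on the ice-bin post fully up flat. Never let the scoop touch the counter or the drip tray, and leave the cups, jug and bottles where they stand.

Things in the scene. Friction and masses are not known exactly. Their poses are not given: they have to be found in the camera images.
- dry_hook (a joint): Hook on the slotted post behind the drip tray; rad: 0 = folded up flat (arm upright), 1.571 = down to its stop (arm level, away from the post). Starts between 0 and 0.35. Flat steel arm 62 mm long from the pivot, 16 wide, 6 thick; its tip rises 16 mm above the arm when down, points back at the post when folded. Friction hinge: stays where it is left, 2 to 3 N near the end moves it.
- ice_hook (a joint): The same kind of hook on the ice-bin post, same angles, sizes and stiffness. At the start it is down (1.571) and carries the scoop.
- dry_hook_pivot (a point): Pivot of the drying hook, 265 mm above the counter, with the post's axes: -x out of the post's front (the way the hook folds down), y along the pivot pin, z up. The post is a 30 mm square upright 350 mm tall, its front face 26 mm behind the pivot; two cheeks at the pivot, 27 mm wide over all, reach 10 mm above and below it.
- ice_hook_pivot (a point): Pivot of the ice-bin post's hook, 265 mm above the counter; axes and surroundings as for dry_hook_pivot.
- dry_hook_seat (a point): Point on the drying hook's arm, on the face that is its upper side when down, at mid-width, 35 mm from the pivot along the arm. Turns with the arm: its z points along the arm to the tip, its x out of that upper face (up when the hook is down), y along the pivot pin.
- ice_hook_seat (a point): The same point on the ice-bin post's hook.
- scoop_grip (a point): Steel ice scoop, 222 mm long, 0.12 to 0.24 kg, hanging upright by its loop. Point: middle of the handle's solid neck, where to hold it: 22 mm wide (y), 14 deep (x), 62 long (z), 120 mm below the inside top of the loop. Wire loop 50 mm wide outside, 36 inside, 7 mm wire, 85 mm long inside. Bowl 66 wide, 40 deep, from 31 to 95 mm below this point. z up the handle, x through the loop to the post.
- scoop_eye (a point): Inside top of the scoop's handle loop, where it rests on the hook; axes as scoop_grip.
- scoop: The scoop as a whole, same point and axes as scoop_eye.
- drip_tray: Low steel drip tray with a grid, 140 mm deep, 180 mm wide, 20 mm high, fixed in front of the drying post under its hook; origin at the centre of its underside.
- ice_bin: Steel ice bin with clear lid, 150 x 200 mm, 122 mm high, fixed behind the ice-bin post; origin at the centre of its underside.
- table: The steel counter; its top is at height 0.
- pitcher: Steel milk jug with handle, 80 mm across, 105 mm high, between the two posts; origin at the centre of its underside.
- mug: White mug, 80 mm across, 85 mm high, beside the ice-bin post; origin at the centre of its underside.
- espresso_cup: Small white cup, 62 mm across, 58 mm high, in front between the posts; origin at the centre of its underside.
- sauce_brown: Brown squeeze bottle, 58 mm across, 185 mm high, behind the jug, left one of the pair as the robot sees it; origin at the centre of its underside.
- sauce_white: White squeeze bottle, 58 mm across, 185 mm high, behind the jug, right one of the pair as the robot sees it; origin at the centre of its underside.
Mind the look-alikes: they are no part of the job. Leave any blue look-alike of the scoop alone.

How it is judged:
On the way, in this order (a step that is already met when the one before it is completed fails the run):
1. the drying post's hook is folded down to its stop (value of joint dry_hook above 1.45 rad), for 0.2 s.
2. the scoop hangs by its loop on that hook, let go (x of scoop_eye in the frame of dry_hook_seat between -0.007 and 0.007 m and y of scoop_eye in the frame of dry_hook_seat between -0.016 and 0.016 m and z of scoop_eye in the frame of dry_hook_seat between -0.03 and 0.024 m and angle between scoop_eye's own z axis and vertical below 0.2 rad and contact force between scoop and the fingers below 0.2 N), for 0.2 s.
3. the emptied hook is folded up flat (value of joint ice_hook below 0.12 rad), for 0.2 s.
At the end, for the whole second after the job is handed in: Scoop hanging by the top of its loop on the drying hook's arm, between pivot and tip (loop top within 7 mm of the arm, handle within 0.2 rad of upright), slower than 0.08 m/s; that hook down (above 1.45 rad); the ice-bin post's hook folded up (below 0.12 rad) (x of scoop_eye in the frame of dry_hook_seat between -0.007 and 0.007 m and y of scoop_eye in the frame of dry_hook_seat between -0.016 and 0.016 m and z of scoop_eye in the frame of dry_hook_seat between -0.03 and 0.024 m and angle between scoop_eye's own z axis and vertical below 0.2 rad and value of joint dry_hook above 1.45 rad and value of joint ice_hook below 0.12 rad and linear speed of scoop below 0.08 m/s); the robot touches nothing.
It fails at once if the scoop touches the counter or the drip tray (contact force between scoop and table above 0.3 N or contact force between scoop and drip_tray above 0.3 N).
It fails at once if a cup, the jug or a bottle is shoved more than 40 mm or tipped over (distance of any of pitcher, mug, espresso_cup, sauce_brown, sauce_white from where it was at the start of the episode above 0.04 m or angle between any of pitcher, mug, espresso_cup, sauce_brown, sauce_white's own z axis and vertical above 0.6 rad).
It also fails if it takes over 72 s, if anything falls off the work surface, if the arm or the gripper's body presses on something with over 40 N, if the wrist force passes 120 N, or if a joint passes its speed limit or range.

## Working session

There is one attempt and no reset: what is moved stays moved. The work goes in short steps, Python scripts to look and compute and a tool call to move; the robot and the scene stay as the last step left them, time stands still between calls to the robot, and variables do not carry over. Pictures are saved under pics/ and viewed, about 8 in all and at most 12, crops included, and the job is handed in when it is done.

Besides the shell and the picture viewer there is one more tool, called after "Request:" as name(argument=value, ...) on one line, values as JSON. carry_out: Moves the arm, as the interface text tells. Its arguments: {"type":"object","properties":{"commands":{"type":"array","items":{"type":"number"}},"force":{"type":"number"}},"required":["commands"]}

```bash
ls; mkdir -p pics; python3 - <<'E'
from station import ctrl, viewer, ticket, nets
import cv2,numpy as np
o=ctrl.get_obs();print(o)
for c in ("scene","top"):
    im,d=viewer.camera(c);cv2.imwrite(f"pics/{c}0.png",im);np.save(f"pics/{c}0d.npy",d)
    i=viewer.camera_info(c);print(c,i)
E
```

```text
pics
{'time_s': 0.0, 'qpos': array([-1.29357699e+00,  3.00479826e-01,  1.52159166e+00, -3.37362836e-05,
        1.32072256e+00, -6.65658439e-02]), 'joint_vel': array([-1.01287981e-03,  4.31332649e-04,  4.01704425e-04, -4.79527515e-04,
        1.14238700e-03,  4.53872172e-05]), 'tau': array([-8.24184899e-04, -5.31809700e+01, -3.52742529e+01,  7.08520389e-02,
        2.44246615e-02, -1.02169881e-04]), 'ee_pos': array([ 0.18531055, -0.51755018,  0.20487708]), 'eef_rot': array([-3.14154535e+00,  1.20090138e-03, -1.22700275e+00]), 'force': array([ 0.98176518,  0.61664833, -0.3691529 ]), 'moment': array([ 0.03269869, -0.00897441, -0.02296419]), 'grip_width': 0.09402351263514774}
scene {'fx': 411.9099485235418, 'fy': 411.9099485235418, 'cx': 322.3867277397733, 'cy': 200.86095686015716, 'R': array([[ 0.31854842,  0.94783828,  0.01137994],
       [ 0.66218631, -0.21392452, -0.71815429],
       [-0.67825968,  0.23630255, -0.69579085]]), 't': array([-0.18902791, -0.23731854,  1.58540504])}
top {'fx': 452.50421608708893, 'fy': 452.50421608708893, 'cx': 326.566935694217, 'cy': 197.16706890248736, 'R': array([[-0.01995099, -0.9997534 , -0.00975169],
       [-0.99766395,  0.02054477, -0.06515028],
       [ 0.06533456,  0.0084291 , -0.99782781]]), 't': array([0.03064619, 0.53773524, 1.43310522])}
```

View pics/scene0.png

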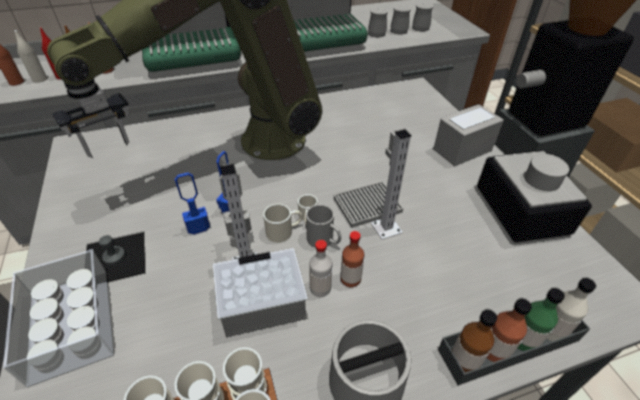

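View pics/top0.png

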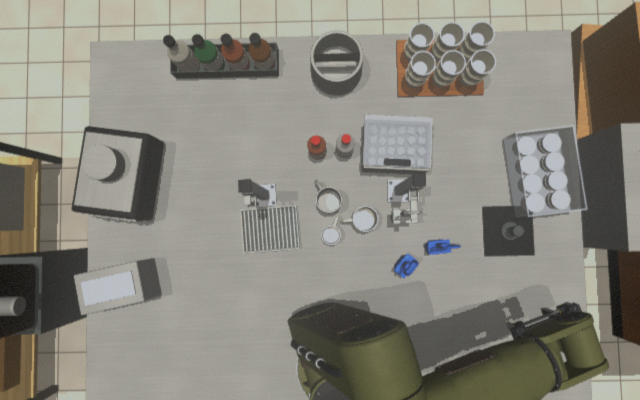

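```bash
cat > h.py <<'E'
from station import ctrl, viewer, ticket, nets
import cv2,numpy as np
def cloud(c,d):
    i=viewer.camera_info(c);v,u=np.mgrid[:400,:640]
    P=np.stack([(u-i['cx'])/i['fx']*d,(v-i['cy'])/i['fy']*d,d],-1)
    W=(P-i['t'])@i['R']; W[d<=0]=np.nan
    return W
def proj(c,X):
    i=viewer.camera_info(c);p=np.asarray(X)@i['R'].T+i['t']
    return np.stack([p[...,0]/p[...,2]*i['fx']+i['cx'],p[...,1]/p[...,2]*i['fy']+i['cy']],-1)
def snap(tag):
    r={}
    for c in("scene","top"):
        im,d=viewer.camera(c);r[c]=(im,d,cloud(c,d));cv2.imwrite(f"pics/{c}{tag}.png",im)
    return r
E
python3 - <<'E'
from h import *
r=snap("1")
for c in r:
    im,d,W=r[c]
    i=viewer.camera_info(c);print(c,"cam",-i['R'].T@i['t'])
    for n in ["dry_hook","ice_hook","dry_hook_seat","ice_hook_seat","scoop","scoop_grip","drip_tray","ice_bin","pitcher","mug","espresso_cup","sauce_brown","sauce_white"]:
        for s in nets.silhouettes(c,n)[:4]:
            P=W[s['region']];P=P[~np.isnan(P[:,0])]
            if len(P)==0: print(c,n,s['confidence'],s['extent']);continue
            print(c,n,round(s['confidence'],2),np.round(s['extent']),len(P),np.round(np.percentile(P,[3,50,97],0),3).tolist())
def crop(c,x0,y0,x1,y1,k,f): return cv2.resize(r[c][0][y0:y1,x0:x1],None,fx=k,fy=k,interpolation=cv2.INTER_CUBIC)
a=crop('top',230,165,310,255,5,'');b=crop('top',375,160,455,250,5,'')
cv2.imwrite('pics/topcrop1.png',np.hstack([a,b]))
a=crop('scene',190,130,290,250,4,'');b=crop('scene',330,120,430,240,4,'')
cv2.imwrite('pics/scenecrop1.png',np.hstack([a,b]))
# posts: high points near
W=r['top'][2]
for lo,hi in ((230,310),(375,455)):
    Q=W[165:255,lo:hi];m=(Q[...,2]>.335)&(Q[...,2]<.365);p=Q[m];print('posttop',len(p),p.mean(0),p.min(0),p.max(0), cv2.minAreaRect((p[:,:2]*1000).astype(np.float32)))
E
```

```text
scene cam [ 1.29267995 -0.24623562  0.93483012]
scene dry_hook 0.56 [385. 130. 390. 152.] 73 [[0.509, 0.208, 0.276], [0.514, 0.211, 0.306], [0.527, 0.217, 0.328]]
scene ice_hook 0.17 [220. 177. 253. 235.] 369 [[0.461, -0.244, 0.06], [0.484, -0.23, 0.116], [0.495, -0.18, 0.262]]
scene ice_hook 0.16 [221. 162. 253. 257.] 1225 [[0.479, -0.228, 0.061], [0.573, -0.215, 0.238], [0.576, -0.199, 0.351]]
scene scoop 0.88 [216. 173. 252. 236.] 338 [[0.454, -0.245, 0.056], [0.485, -0.228, 0.112], [0.496, -0.177, 0.253]]
scene scoop 0.7 [216. 154. 230. 211.] 145 [[0.314, -0.253, 0.023], [0.346, -0.238, 0.055], [0.354, -0.202, 0.214]]
scene scoop 0.56 [175. 171. 210. 237.] 910 [[0.272, -0.358, 0.0], [0.39, -0.325, 0.063], [0.401, -0.293, 0.218]]
scene scoop_grip 0.79 [220. 176. 253. 235.] 414 [[0.43, -0.245, 0.023], [0.484, -0.227, 0.116], [0.54, -0.177, 0.252]]
scene scoop_grip 0.65 [211. 251. 306. 336.] 6495 [[0.632, -0.297, 0.009], [0.734, -0.204, 0.113], [0.776, -0.105, 0.12]]
scene scoop_grip 0.65 [300. 194. 318. 220.] 281 [[0.392, -0.021, 0.008], [0.404, 0.005, 0.042], [0.457, 0.035, 0.059]
[... 3630 characters left out ...]
, -0.014, 0.188]]
top sauce_brown 0.88 [304. 141. 330. 162.] 387 [[0.663, 0.021, 0.001], [0.68, 0.045, 0.123], [0.709, 0.073, 0.187]]
top sauce_white 0.62 [336. 135. 354. 158.] 385 [[0.665, -0.066, 0.003], [0.684, -0.038, 0.124], [0.722, -0.014, 0.188]]
posttop 173 [0.54923946 0.22024005 0.3493794 ] [0.53353918 0.2043144  0.33558051] [0.56579217 0.23684234 0.35473055] ((549.233154296875, 221.36077880859375), (31.66152000427246, 32.21582794189453), 3.8730692863464355)
posttop 171 [ 0.5546511  -0.21179922  0.34916743] [ 0.53934095 -0.22821398  0.33591612] [ 0.56958729 -0.19666847  0.35488491] ((554.4903564453125, -212.31044006347656), (31.28449249267578, 29.977615356445312), 88.99169158935547)
```

View pics/topcrop1.png

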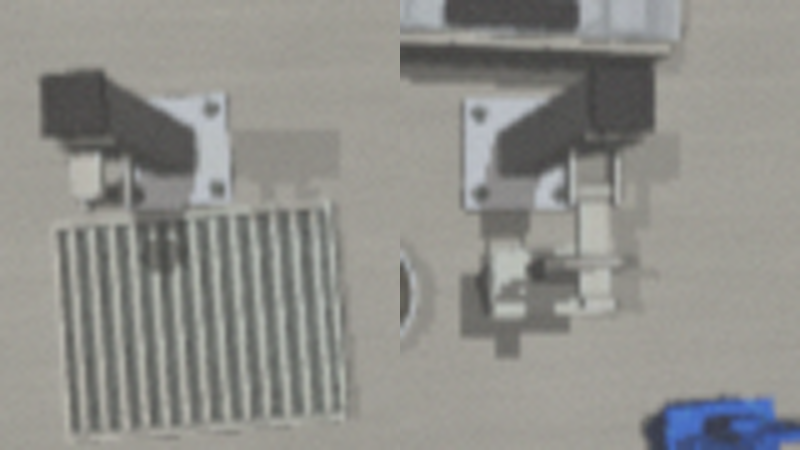

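View pics/scenecrop1.png

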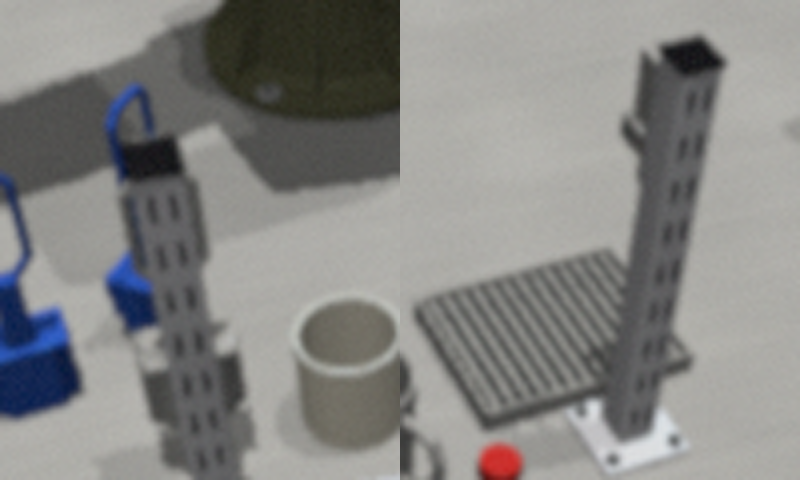

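```bash
python3 - <<'E'
from h import *
r=snap("2");W=r['top'][2]
def rect(p): return cv2.minAreaRect((p[:,:2]*1000).astype(np.float32))
for nm,(lo,hi) in dict(dry=(225,310),ice=(375,455)).items():
    Q=W[160:258,lo:hi].reshape(-1,3)
    print(nm,'posttop',rect(Q[(Q[:,2]>.34)&(Q[:,2]<.36)&(Q[:,0]>.53)]))
    for a,b in ((.03,.07),(.07,.10),(.1,.13),(.13,.2),(.2,.25),(.25,.262),(.262,.275),(.275,.29),(.29,.31),(.31,.345)):
        p=Q[(Q[:,2]>a)&(Q[:,2]<b)&(Q[:,0]<.53)&(Q[:,0]>.4)]
        if nm=='ice':p=p[p[:,1]<-.15]
        if len(p)>3: print(a,b,len(p),np.round(np.vstack([p.min(0),np.median(p,0),p.max(0)]),3).tolist(),[np.round(x,1) for x in rect(p)])
t=cv2
Q=W[200:258,238:305].reshape(-1,3);print('tray',rect(Q[(Q[:,2]>.012)&(Q[:,2]<.03)]))
Q=W[110:182,350:440].reshape(-1,3);print('bin',rect(Q[(Q[:,2]>.09)&(Q[:,2]<.13)&(Q[:,0]>.59)]))
E
```

```text
dry posttop ((549.708984375, 220.93576049804688), (32.43406295776367, 31.321422576904297), 2.261220932006836)
0.25 0.262 7 [[0.503, 0.204, 0.258], [0.519, 0.206, 0.261], [0.529, 0.222, 0.262]] [array([512.6, 208.5]), array([13.4, 31. ]), np.float64(58.3)]
0.262 0.275 36 [[0.502, 0.204, 0.262], [0.51, 0.21, 0.271], [0.529, 0.229, 0.275]] [array([515.5, 216.4]), array([24.4, 26.2]), np.float64(89.6)]
0.275 0.29 8 [[0.502, 0.206, 0.275], [0.506, 0.21, 0.277], [0.523, 0.23, 0.285]] [array([507.6, 214.6]), array([14.8, 31.7]), np.float64(36.6)]
0.29 0.31 5 [[0.506, 0.21, 0.297], [0.53, 0.229, 0.302], [0.53, 0.233, 0.303]] [array([518.9, 220.2]), array([33.2,  3.2]), np.float64(44.3)]
0.31 0.345 65 [[0.505, 0.21, 0.312], [0.515, 0.218, 0.326], [0.529, 0.227, 0.332]] [array([516.7, 218.6]), array([24. , 16.3]), np.float64(0.4)]
ice posttop ((554.6381225585938, -211.86891174316406), (30.7943058013916, 30.484941482543945), 88.31947326660156)
0.03 0.07 5 [[0.47, -0.182, 0.059], [0.476, -0.176, 0.062], [0.482, -0.176, 0.068]] [array([ 476.4, -177.6]), array([ 2.5, 13.5]), np.float64(63.8)]
0.07
[... 559 characters left out ...]
[1.4, 5.5]), np.float64(86.1)]
0.25 0.262 14 [[0.473, -0.235, 0.251], [0.488, -0.201, 0.258], [0.529, -0.185, 0.262]] [array([ 497. , -204.7]), array([53. , 48.9]), np.float64(14.9)]
0.262 0.275 199 [[0.454, -0.231, 0.262], [0.491, -0.211, 0.269], [0.529, -0.187, 0.275]] [array([ 492.3, -207.2]), array([74.3, 44.2]), np.float64(7.3)]
0.275 0.29 33 [[0.454, -0.223, 0.275], [0.478, -0.209, 0.277], [0.53, -0.198, 0.287]] [array([ 492.1, -210. ]), array([24. , 76.5]), np.float64(88.2)]
tray ((452.5986328125, 205.08148193359375), (164.84347534179688, 180.90640258789062), 3.5674831867218018)
bin ((695.2105712890625, -177.44407653808594), (246.40475463867188, 164.69589233398438), 86.05866241455078)
```

Request:
carry_out(commands=[0, 0, 0, 12, 0, 0, 0, 0, 0, 0, 20, 0, 0, -0.1, 0, 5, 5, 21.5, 0, 0, -0.28, 0, 32, 73, 21.5, 0, 0, -0.28, 0, 32, 73, 21.5, 0, 0, -0.28, 0, 32, 73, 21.5, 0, 0, -0.28, 0, 32, 73, 21.5, 0, 0, -0.28, 0, 32, 73, 21.5, 0, 0, -0.28, 0, 32, 73, 21.5, 0, 0, -0.28, 0, 32, 73, 21.5, 0, 0, -0.28, 0, 32, 73, 21.5, 0, 0, -0.28, 0, 32, 73, 21.5, 0, 0, -0.28], force=12)

```text
time_s: 2.6
ee_pos: [0.3457, -0.1596, 0.3714]
eef_rot: [-3.141, -0.0, -1.507]
force: [1.1, -0.7, 0.1]
grip_width: 0.0471
```

Request:
carry_out(commands=[0, 16, 37.9, 4.9, 0, 0, 0, 0, 16, 37.9, 4.9, 0, 0, 0, 0, 16, 37.9, 4.9, 0, 0, 0, 0, 16, 37.9, 4.9, 0, 0, 0, 0, 16, 37.9, 4.9, 0, 0, 0, 0, 16, 37.9, 4.9, 0, 0, 0, 0, 16, 37.9, 4.9, 0, 0, 0, 0, 16, 37.9, 4.9, 0, 0, 0, 0, 16, 37.9, 4.9, 0, 0, 0, 0, 16, 37.9, 4.9, 0, 0, 0, 0, 16, 37.9, 4.9, 0, 0, 0, 0, 16, 37.9, 4.9, 0, 0, 0])

```text
time_s: 3.6
ee_pos: [0.506, 0.2208, 0.4192]
eef_rot: [3.14, -0.001, -1.505]
force: [-0.5, -0.1, -0.6]
grip_width: 0.047
```

```bash
python3 - <<'E'
from h import *
o=ctrl.get_obs();print(o['time_s'],o['qpos'].round(4),o['ee_pos'].round(4),o['eef_rot'].round(3))
im,d=viewer.camera("scene");cv2.imwrite("pics/s3.png",cv2.resize(im[60:240,310:470],None,fx=4,fy=4,interpolation=2)[:600])
E
```

```text
3.6 [ 3.4550e-01  2.5170e-01  1.0990e+00 -8.0000e-04  1.7923e+00  1.8503e+00] [0.506  0.2208 0.4192] [ 3.140e+00 -1.000e-03 -1.505e+00]
```

View pics/s3.png

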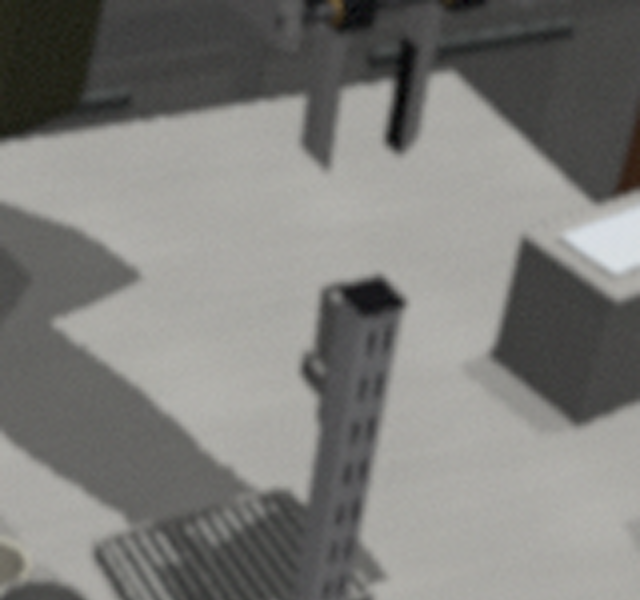

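Request:
carry_out(commands=[0, 0.3, -0.2, -4, 0, 0, 0, 0, 0.3, -0.2, -8, 0, 0, 0, 0, 0.3, -0.2, -12.2, 0, 0, 0, 0, 0.3, -0.2, -12.2, 0, 0, 0, 0, 0.3, -0.2, -12.2, 0, 0, 0, 1, 0.3, -0.2, -12.2, 0, 0, 0, 1, 0.3, -0.2, -12.2, 0, 0, 0, 1, 0.3, -0.2, -12.2, 0, 0, 0, 1, 0.3, -0.2, -12.2, 0, 0, 0, 1, 0.3, -0.2, -12.2, 0, 0, 0], force=15)

```text
time_s: 4.48
ee_pos: [0.5089, 0.2177, 0.2987]
eef_rot: [-3.141, -0.001, -1.506]
force: [0.4, 0.4, 0.2]
grip_width: 0.0166
```

Request:
carry_out(commands=[1, -0.8, 0, -0.06, 0, 0, 0, 1, -1.57, -0.1, -0.24, 0, 0, 0, 1, -2.3, -0.1, -0.53, 0, 0, 0, 1, -3.0, -0.2, -0.93, 0, 0, 0, 1, -3.6, -0.2, -1.4, 0, 0, 0, 1, -4.15, -0.25, -2.0, 0, 0, 0, 1, -4.6, -0.25, -2.7, 0, 0, 0, 1, -4.94, -0.3, -3.4, 0, 0, 0, 1, -5.2, -0.3, -4.2, 0, 0, 0, 1, -5.3, -0.3, -5.0, 0, 0, 0, 1, -5.3, -0.3, -5.6, 0, 0, 0, 1, -5.3, -0.3, -5.6, 0, 0, 0])

```text
time_s: 5.48
ee_pos: [0.455, 0.2146, 0.2423]
eef_rot: [3.141, -0.001, -1.506]
force: [-4.0, -1.3, -0.3]
grip_width: 0.0161
```

```bash
python3 - <<'E'
from h import *
o=ctrl.get_obs();print(o['time_s'],o['qpos'].round(4),o['ee_pos'].round(4),o['force'].round(1),o['grip_width'])
E
```

```text
5.4833 [ 3.6820e-01  1.6780e-01  1.5973e+00 -7.0000e-04  1.3774e+00  1.8744e+00] [0.455  0.2146 0.2423] [-4.  -1.3 -0.3] 0.016102658533389713
```

Request:
carry_out(commands=[1, 0, 0, -0.4, 0, 0, 0, 1, 0, 0, -0.8, 0, 0, 0, 1, 0, 0, -0.8, 0, 0, 0, 0, 0, 0, -0.8, 0, 0, 0, 0, 0, 0, 0, 0, 0, 0, 0, 0, 0, 4, 0, 0, 0, 0, -1, 0, 10, 0, 0, 0, 0, -5, 0, 14, 0, 0, 0, 0, -10, 0, 16, 0, 0, 0, 0, -14, 0, 18, 0, 0, 0, 0, -14, 0, 18, 0, 0, 0])

```text
time_s: 6.4
ee_pos: [0.3148, 0.2141, 0.4232]
eef_rot: [-3.141, -0.0, -1.507]
force: [0.4, 1.3, 0.5]
grip_width: 0.0468
```

```bash
python3 - <<'E'
from h import *
o=ctrl.get_obs();print(o['time_s'],o['qpos'].round(4),o['ee_pos'].round(4),o['force'].round(1),o['grip_width'])
r=snap("4")
W=r['top'][2][150:260,220:310].reshape(-1,3);im=r['top'][0]
p=W[(W[:,2]>.24)&(W[:,2]<.31)&(W[:,0]<.53)&(W[:,0]>.42)]
for a in np.arange(.435,.53,.01):
    q=p[(p[:,0]>=a)&(p[:,0]<a+.01)]
    if len(q): print(round(a,3),len(q),np.median(q,0).round(4),q[:,1].min().round(3),q[:,1].max().round(3),q[:,2].max().round(3))
cv2.imwrite("pics/t4.png",cv2.resize(im[140:280,210:340],None,fx=4,fy=4,interpolation=2))
E
```

```text
6.4 [ 5.0140e-01 -1.5910e-01  1.5188e+00 -6.0000e-04  1.7817e+00  2.0079e+00] [0.3148 0.2141 0.4232] [0.4 1.3 0.5] 0.04680089727510303
0.445 24 [0.4519 0.2152 0.2805] 0.206 0.221 0.289
0.455 18 [0.46   0.2145 0.2693] 0.208 0.222 0.274
0.465 26 [0.4705 0.2155 0.2698] 0.208 0.224 0.276
0.475 27 [0.4788 0.2156 0.2689] 0.208 0.225 0.273
0.485 24 [0.4905 0.2171 0.2689] 0.21 0.224 0.272
0.495 29 [0.5024 0.216  0.2694] 0.205 0.23 0.279
0.505 39 [0.5103 0.2187 0.2694] 0.203 0.231 0.277
0.515 20 [0.5195 0.2094 0.2721] 0.205 0.231 0.281
0.525 14 [0.5287 0.2287 0.2756] 0.206 0.233 0.3
```

View pics/t4.png

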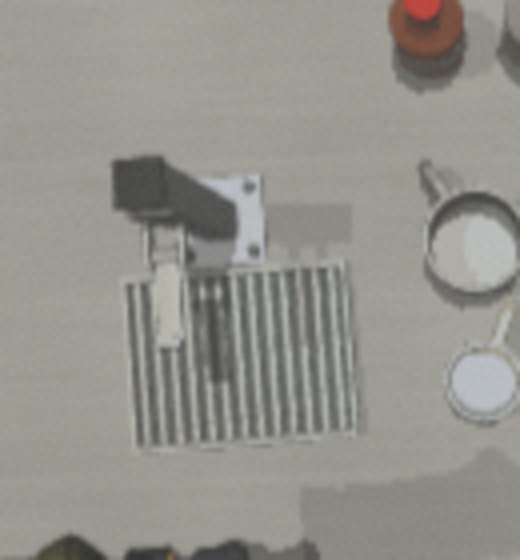

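Request:
carry_out(commands=[0, 2, -10, 3, 0.1, 0, 0, 0, 4, -30, 3, 0.2, 0, 0, 0, 4, -55, 3, 0.3, 0, 0, 0, 4, -55, 3, 0.4, 0, 0, 0, 4, -55, 3, 0.5, 0, 0, 0, 4, -55, 3, 0.6, 0, 0, 0, 4, -55, 3, 0.6, 0, 0, 0, 4, -55, 3, 0.6, 0, 0, 0, 4, -55, 3, 0.6, 0, 0, 0, 4, -55, 3, 0.6, 0, 0, 0, 4, -55, 3, 0.6, 0, 0, 0, 4, -55, 3, 0.6, 0, 0])

```text
time_s: 7.5
ee_pos: [0.3447, -0.1735, 0.448]
eef_rot: [-3.088, 0.602, -1.491]
force: [0.9, 0.3, 0.1]
grip_width: 0.0471
```

```bash
cat > kin.py <<'E'
import numpy as np
from scipy.optimize import least_squares
from scipy.spatial.transform import Rotation as R
def fk(q,P,s=(1,1)):
    a,h,L2,c,L3,L6,d=P
    E=lambda ax,t:R.from_euler(ax,t)
    A=E('z',q[0])*E('y',q[1]);B=A*E('y',q[2]);C=B*E('z',s[0]*q[3])*E('y',q[4])*E('z',s[1]*q[5])
    return E('z',q[0]).apply([a,d,h])+A.apply([0,0,L2])+B.apply([c,0,L3])+C.apply([0,0,L6]),C
E
python3 - <<'E'
from h import *; from kin import *
o=ctrl.get_obs();print(o['time_s'],o['qpos'].round(4).tolist(),o['ee_pos'].round(4),o['eef_rot'].round(4).tolist())
D=[([-1.29358,.30048,1.52159,0,1.32072,-.06657],[.18531,-.51755,.20488],[-3.1415,.0012,-1.227]),
([.3455,.2517,1.099,-.0008,1.7923,1.8503],[.506,.2208,.4192],[3.14,-.001,-1.505]),
([.3682,.1678,1.5973,-.0007,1.3774,1.8744],[.455,.2146,.2423],[3.141,-.001,-1.506]),
([.5014,-.1591,1.5188,-.0006,1.7817,2.0079],[.3148,.2141,.4232],[3.1415,0,-1.507]),
(o['qpos'],o['ee_pos'],o['eef_rot'])]
for s4 in(1,-1):
  for s6 in (1,-1):
    f=lambda P:np.concatenate([fk(q,P,(s4,s6))[0]-p for q,p,_ in D])
    s=least_squares(f,[0,.3,.4,0,.4,.2,.036]);q,p,e=D[-1];RR=R.from_euler('xyz',e)
    rel=fk(q,s.x,(s4,s6))[1].inv()*RR
    print(s4,s6,s.x.round(4),abs(s.fun).max(),rel.as_rotvec().round(3),[ (fk(q,s.x,(s4,s6))[1].inv()*R.from_euler('xyz',e)).as_rotvec().round(3) for q,p,e in D[:2]])
E
```

```text
7.5 [-0.8398, 0.0557, 1.3659, 0.473, 2.1352, 0.8391] [ 0.3447 -0.1735  0.448 ] [-3.0881, 0.6015, -1.4906]
1 1 [-0.      0.2212  0.4242  0.0409  0.4475  0.2706  0.0366] 2.55503152853942e-05 [-0.     0.     3.142] [array([0.   , 0.   , 3.142]), array([-0.000e+00,  1.000e-03, -3.142e+00])]
1 -1 [-0.      0.2212  0.4242  0.0409  0.4475  0.2706  0.0366] 2.55503132897128e-05 [ 0.    -0.    -1.463] [array([0.   , 0.   , 3.008]), array([-0.   , -0.   ,  0.559])]
-1 1 [-0.04   -0.08    0.4424 -0.0111  0.4668  0.0301  0.0596] 0.1160775793778584 [0.782 0.703 2.432] [array([0.   , 0.   , 3.142]), array([ 2.000e-03,  0.000e+00, -3.141e+00])]
-1 -1 [-0.04   -0.08    0.4424 -0.0111  0.4668  0.0301  0.0596] 0.11607757914156064 [ 0.    -0.931 -1.877] [array([0.   , 0.   , 3.008]), array([-0.   ,  0.001,  0.559])]
```

```bash
cat >> kin.py <<'E'
P0=[0,.2212,.4242,.0409,.4475,.2706,.0366]
LO=np.array([-3.03,-.79,.23,-1.04,0,-2.55]);HI=np.array([3.03,2.21,2.52,4.18,3.07,2.55])
def ik(p,Rt,q0):
    def f(q):
        x,C=fk(q,P0);C=C*R.from_euler('z',np.pi)
        return np.r_[(x-p)*5,(C.inv()*Rt).as_rotvec()]
    s=least_squares(f,np.clip(q0,LO+.02,HI-.02),bounds=(LO,HI));return s.x,abs(s.fun).max()
def tool(dirv,xv):
    z=np.array(dirv,float);z/=np.linalg.norm(z);x=np.array(xv,float);x-=z*(x@z);x/=np.linalg.norm(x)
    return R.from_matrix(np.stack([x,np.cross(z,x),z],1))
E
python3 - <<'E'
from kin import *
cur=[-0.8398, 0.0557, 1.3659, 0.473, 2.1352, 0.8391]
for nm,g in dict(ice=(.477,-.21,.15),dry=(.4745,.2157,.17)).items():
  for tau in (.35,.6,.8):
   for sx in (1,-1):
    for yaw in (0,.25):
     dv=np.array([-np.sin(yaw)*np.cos(tau),np.cos(yaw)*np.cos(tau),-np.sin(tau)])
     Rt=tool(dv,(sx*np.cos(yaw),sx*np.sin(yaw),0));p=np.array(g)+.019*dv
     best=min((ik(p,Rt,q0) for q0 in (cur,[-.6,.3,1.5,1.5,1.5,0],[0,.3,1.5,1.2,1.5,1.5],[0,.3,1.5,1.2,1.5,-1.5])),key=lambda t:t[1])
     if best[1]<.01: print(nm,tau,sx,yaw,best[0].round(2))
E
```

```text
ice 0.35 1 0 [-0.81  0.79  1.36  0.78  1.96 -0.9 ]
ice 0.35 1 0.25 [-0.74  0.87  1.22  0.64  2.11 -0.98]
ice 0.35 -1 0 [-0.81  0.79  1.36  0.78  1.96  2.24]
ice 0.35 -1 0.25 [-0.74  0.87  1.22  0.64  2.11  2.16]
ice 0.6 1 0 [-0.78  0.68  1.42  0.65  1.79 -0.89]
ice 0.6 1 0.25 [-0.72  0.75  1.29  0.52  1.93 -1.  ]
ice 0.6 -1 0 [-0.78  0.68  1.42  0.65  1.79  2.26]
ice 0.6 -1 0.25 [-0.72  0.75  1.29  0.52  1.93  2.14]
ice 0.8 1 0 [-0.74  0.59  1.47  0.54  1.65 -0.85]
ice 0.8 1 0.25 [-0.69  0.65  1.36  0.43  1.77 -0.99]
ice 0.8 -1 0 [-0.74  0.59  1.47  0.54  1.65  2.29]
ice 0.8 -1 0.25 [-0.69  0.65  1.36  0.43  1.77  2.15]
dry 0.35 1 0 [-0.12  0.46  1.9   1.24  1.41 -0.78]
dry 0.35 1 0.25 [-0.09  0.55  1.74  1.09  1.58 -0.78]
dry 0.35 -1 0 [-0.12  0.46  1.9   1.24  1.41  2.36]
dry 0.35 -1 0.25 [-0.09  0.55  1.74  1.09  1.58  2.36]
dry 0.6 1 0 [-0.06  0.35  1.88  1.05  1.26 -0.6 ]
dry 0.6 1 0.25 [-0.04  0.45  1.74  0.92  1.44 -0.66]
dry 0.6 -1 0 [-0.06  0.35  1.88  1.05  1.26  2.54]
dry 0.6 -1 0.25 [-0.04  0.45  1.74  0.92  1.44  2.48]
dry 0.8 1 0 [ 0.01  0.29  1.85  0.86  1.17 -0.42]
dry 0.8 1 0.25 [ 0.02  0.38  1.73  0.77  1.34 -0.54]
```

```bash
python3 - <<'E'
from h import *
for c in("scene","top"):
    W=cloud(c,np.load(f"pics/{c}0d.npy")).reshape(-1,3)
    for nm,(x0,x1,y0,y1) in dict(B=(.33,.43,-.40,-.27),A=(.27,.37,-.27,-.17),S=(.44,.5,-.26,-.165)).items():
        for a,b in((.03,.07),(.07,.1),(.1,.14),(.14,.17),(.17,.2),(.2,.24),(.24,.28)):
            p=W[(W[:,0]>x0)&(W[:,0]<x1)&(W[:,1]>y0)&(W[:,1]<y1)&(W[:,2]>a)&(W[:,2]<b)]
            if len(p)>2: print(c,nm,a,b,len(p),p[:,:2].min(0).round(3),np.median(p[:,:2],0).round(3),p[:,:2].max(0).round(3))
E
```

```text
scene B 0.03 0.07 368 [ 0.357 -0.36 ] [ 0.392 -0.324] [ 0.404 -0.289]
scene B 0.07 0.1 59 [ 0.387 -0.334] [ 0.391 -0.324] [ 0.395 -0.313]
scene B 0.1 0.14 98 [ 0.377 -0.342] [ 0.39  -0.324] [ 0.396 -0.306]
scene B 0.14 0.17 48 [ 0.381 -0.348] [ 0.387 -0.325] [ 0.391 -0.299]
scene B 0.17 0.2 43 [ 0.381 -0.348] [ 0.387 -0.342] [ 0.392 -0.299]
scene B 0.2 0.24 69 [ 0.379 -0.348] [ 0.387 -0.323] [ 0.391 -0.299]
scene A 0.03 0.07 134 [ 0.313 -0.257] [ 0.346 -0.24 ] [ 0.361 -0.224]
scene A 0.07 0.1 6 [ 0.33  -0.226] [ 0.331 -0.225] [ 0.335 -0.224]
scene A 0.1 0.14 6 [ 0.327 -0.226] [ 0.333 -0.225] [ 0.344 -0.224]
scene A 0.14 0.17 9 [ 0.342 -0.232] [ 0.344 -0.229] [ 0.348 -0.226]
scene A 0.17 0.2 40 [ 0.309 -0.232] [ 0.33  -0.215] [ 0.35  -0.198]
scene A 0.2 0.24 51 [ 0.31  -0.231] [ 0.334 -0.218] [ 0.35  -0.198]
scene S 0.03 0.07 52 [ 0.479 -0.246] [ 0.487 -0.229] [ 0.497 -0.177]
scene S 0.07 0.1 93 [ 0.478 -0.246] [ 0.488 -0.229] [ 0.497 -0.177]
scene S 0.1 0.14 170 [ 0.452 -0.246] [ 0.48  -0.229] [ 0.496 -0.177]
scene S 0.17 0.2 15 [ 0.48  -0.236] [ 0.482 -0.228] [ 0.487 -0.189]
scene S
[... 687 characters left out ...]
0.226] [ 0.324 -0.212] [ 0.336 -0.202]
top A 0.14 0.17 16 [ 0.307 -0.228] [ 0.337 -0.222] [ 0.344 -0.196]
top A 0.17 0.2 11 [ 0.306 -0.226] [ 0.337 -0.225] [ 0.344 -0.196]
top A 0.2 0.24 51 [ 0.305 -0.23 ] [ 0.322 -0.212] [ 0.343 -0.197]
top S 0.03 0.07 5 [ 0.47  -0.182] [ 0.476 -0.176] [ 0.482 -0.175]
top S 0.07 0.1 9 [ 0.451 -0.178] [ 0.466 -0.176] [ 0.478 -0.176]
top S 0.1 0.14 203 [ 0.45  -0.243] [ 0.465 -0.196] [ 0.489 -0.176]
top S 0.14 0.17 6 [ 0.47  -0.217] [ 0.47  -0.207] [ 0.473 -0.199]
top S 0.17 0.2 21 [ 0.47  -0.218] [ 0.475 -0.208] [ 0.484 -0.186]
top S 0.2 0.24 6 [ 0.474 -0.187] [ 0.476 -0.185] [ 0.48  -0.185]
top S 0.24 0.28 134 [ 0.454 -0.235] [ 0.478 -0.21 ] [ 0.499 -0.186]
```

```bash
python3 - <<'E'
from h import *; from kin import *
o=ctrl.get_obs();R0=R.from_euler('xyz',o['eef_rot'])
def tgt(tau,yaw):
    dv=np.array([-np.sin(yaw)*np.cos(tau),np.cos(yaw)*np.cos(tau),-np.sin(tau)])
    return dv,tool(dv,(np.cos(yaw),np.sin(yaw),0))
dv,Rt=tgt(.5,.2)
print(dv,(Rt*R0.inv()).as_rotvec().round(3),Rt.as_euler('xyz').round(3))
q=o['qpos']
for p in ([.5,-.4,.42],[.4956,-.2969,.2004],np.array([.478,-.21,.152])+.019*dv):
    q,e=ik(p,Rt,q);print(np.round(p,4),((np.array(p)-o['ee_pos'])*100).round(1),q.round(2),round(e,4))
E
```

```text
[-0.17434874  0.86008934 -0.47942554] [ 0.488 -1.1    1.195] [-2.071  0.     0.2  ]
[ 0.5  -0.4   0.42] [ 15.5 -22.6  -2.8] [-0.93  1.02  0.23  1.1   2.61 -0.3 ] 0.0871
[ 0.4956 -0.2969  0.2004] [ 15.1 -12.3 -24.8] [-0.82  0.91  0.92  0.61  2.22 -0.88] 0.0
[ 0.4747 -0.1937  0.1429] [ 13.   -2.  -30.5] [-0.74  0.78  1.29  0.6   1.98 -0.97] 0.0
```

Request:
carry_out(commands=[0, 1, -3, 0, 0.036, -0.081, 0.088, 0, 2, -6, -1, 0.072, -0.162, 0.176, 0, 3, -8, -2, 0.107, -0.242, 0.263, 0, 4, -11, -3, 0.142, -0.319, 0.347, 0, 6, -14, -4, 0.176, -0.396, 0.43, 0, 8, -16, -5, 0.21, -0.473, 0.514, 0, 9, -17, -6, 0.244, -0.55, 0.6, 0, 10, -18, -7, 0.28, -0.63, 0.685, 0, 11, -18, -8, 0.317, -0.715, 0.777, 0, 12, -18, -9, 0.352, -0.79, 0.86, 0, 13, -18, -10, 0.39, -0.88, 0.956, 0, 13, -18, -10, 0.425, -0.957, 1.04])

```text
time_s: 8.5
ee_pos: [0.4757, -0.3537, 0.3451]
eef_rot: [-2.113, 0.152, 0.042]
force: [-0.2, 0.2, -0.5]
grip_width: 0.0473
```

```bash
cat > rel.py <<'E'
import sys
from h import *; from kin import *
def tgt(tau,yaw):
    dv=np.array([-np.sin(yaw)*np.cos(tau),np.cos(yaw)*np.cos(tau),-np.sin(tau)])
    return dv,tool(dv,(np.cos(yaw),np.sin(yaw),0))
def rel(pts,tau=.5,yaw=.2,grasp=True):
    o=ctrl.get_obs();R0=R.from_euler('xyz',o['eef_rot']);dv,Rt=tgt(tau,yaw);q=o['qpos']
    print(o['time_s'],q.round(2),o['ee_pos'].round(4),o['force'].round(1),round(o['grip_width'],4));print('rot',(Rt*R0.inv()).as_rotvec().round(3),'dv',dv.round(3))
    for g in pts:
        p=np.array(g)+(.019*dv if grasp else 0);q,e=ik(p,Rt,q);print(np.round(g,3),'shift cm',((p-o['ee_pos'])*100).round(2),q.round(2),round(e,4))
E
python3 - <<'E'
from rel import *
dv,_=tgt(.5,.2);g=np.array([.478,-.21,.152])
rel([g-.12*dv,g])
E
```

```text
8.5 [-0.9   0.87  0.64  0.76  2.45 -0.47] [ 0.4757 -0.3537  0.3451] [-0.2  0.2 -0.5] 0.0473
rot [ 0.061 -0.145  0.155] dv [-0.174  0.86  -0.479]
[ 0.499 -0.313  0.21 ] shift cm [  1.99   5.68 -14.47] [-0.82  0.91  0.92  0.61  2.22 -0.88] 0.0
[ 0.478 -0.21   0.152] shift cm [ -0.1   16.   -20.22] [-0.74  0.78  1.29  0.6   1.98 -0.97] 0.0
```

Request:
carry_out(commands=[0, 2, 0, -4, 0.03, -0.07, 0.08, 0, 2, 0, -8, 0.06, -0.145, 0.155, 0, 2, 2, -11, 0.06, -0.145, 0.155, 0, 2, 5.7, -14.5, 0.06, -0.145, 0.155, 0, 2, 5.7, -14.5, 0.06, -0.145, 0.155, 0, 2, 5.7, -14.5, 0.06, -0.145, 0.155, 0, 2, 5.7, -14.5, 0.06, -0.145, 0.155])

```text
time_s: 9.08
ee_pos: [0.4959, -0.2973, 0.2008]
eef_rot: [-2.072, -0.0, 0.201]
force: [-0.3, -0.4, 1.1]
grip_width: 0.0468
```

```bash
python3 - <<'E'
from rel import *
g=np.array([.478,-.21,.152]);rel([g])
r=snap("5");a=cv2.resize(r['scene'][0][110:250,120:280],None,fx=2.5,fy=2.5,interpolation=2);b=cv2.resize(r['top'][0][160:300,340:500],None,fx=2.5,fy=2.5,interpolation=2)
cv2.imwrite("pics/v5.png",np.hstack([a,b]))
W=r['top'][2].reshape(-1,3);p=W[(W[:,0]>.44)&(W[:,0]<.5)&(W[:,1]>-.235)&(W[:,1]<-.18)&(W[:,2]>.14)&(W[:,2]<.23)]
if len(p):print(len(p),p.min(0),np.median(p,0),p.max(0))
E
```

```text
9.0833 [-0.82  0.91  0.91  0.61  2.22 -0.88] [ 0.4959 -0.2973  0.2008] [-0.3 -0.4  1.1] 0.0468
rot [ 0.001  0.    -0.001] dv [-0.174  0.86  -0.479]
[ 0.478 -0.21   0.152] shift cm [-2.12 10.36 -5.79] [-0.74  0.78  1.29  0.6   1.98 -0.97] 0.0
31 [ 0.46982596 -0.21774796  0.14205596] [ 0.47316473 -0.20628453  0.17883132] [ 0.48379707 -0.18461688  0.22315078]
```

View pics/v5.png

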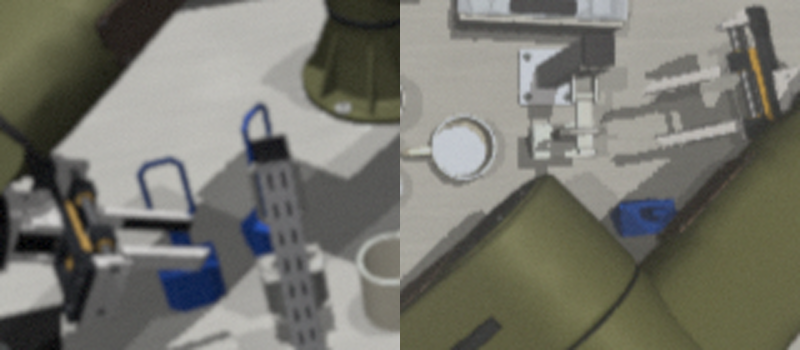

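Request:
carry_out(commands=[0, -0.7, 3.4, -1.9, 0, 0, 0, 0, -1.4, 6.9, -3.8, 0, 0, 0, 0, -2.1, 10.4, -5.8, 0, 0, 0, 0, -2.1, 10.4, -5.8, 0, 0, 0, 0, -2.1, 10.4, -5.8, 0, 0, 0, 1, -2.1, 10.4, -5.8, 0, 0, 0, 1, -2.1, 10.4, -5.8, 0, 0, 0, 1, -2.1, 10.4, -5.8, 0, 0, 0, 1, -2.1, 10.4, -5.8, 0, 0, 0, 1, -2.1, 10.4, -5.8, 0, 0, 0, 1, -2.1, 10.4, -5.8, 0, 0, 0], force=30)

```text
time_s: 10.1
ee_pos: [0.475, -0.1944, 0.1435]
eef_rot: [-2.074, -0.002, 0.199]
force: [-0.5, -0.5, 1.2]
grip_width: 0.0138
```

Request:
carry_out(commands=[1, 0, 0, 1.5, 0, 0, 0, 1, 0, 0, 3, 0, 0, 0, 1, 0, 0, 4.7, 0, 0, 0, 1, 0, 0, 6.2, 0, 0, 0, 1, 0, 0, 6.2, 0, 0, 0, 1, 0, 0, 6.2, 0, 0, 0])

```text
time_s: 10.6
ee_pos: [0.4752, -0.1945, 0.2066]
eef_rot: [-2.076, -0.003, 0.199]
force: [-0.1, 0.5, -2.4]
grip_width: 0.0136
```

```bash
python3 - <<'E'
from rel import *
g=np.array([.478,-.21,.152]);rel([g+[-.05,0,.062],g+[-.05,0,.15],[.38,0,.3],[.4,.2157,.175],[.4745,.2157,.175]],.5,.06)
r=snap("6")
cv2.imwrite("pics/v6.png",np.hstack([cv2.resize(r[c][0][a:a+140,b:b+160],None,fx=2.5,fy=2.5,interpolation=2) for c,a,b in(('scene',110,150),('top',160,340))]))
E
```

```text
10.6 [-0.74  0.7   1.26  0.63  2.06 -0.9 ] [ 0.4752 -0.1945  0.2066] [-0.1  0.5 -2.4] 0.0136
rot [ 0.005  0.004 -0.139] dv [-0.053  0.876 -0.479]
[ 0.428 -0.21   0.214] shift cm [-4.82  0.12 -0.17] [-0.83  0.59  1.45  0.64  1.97 -0.92] 0.0
[ 0.428 -0.21   0.302] shift cm [-4.82  0.12  8.63] [-0.83  0.49  1.38  0.69  2.11 -0.8 ] 0.0
[0.38 0.   0.3 ] shift cm [-9.62 21.12  8.43] [-0.59  0.14  1.86  0.82  1.86 -0.71] 0.0
[0.4   0.216 0.175] shift cm [-7.62 42.69 -4.07] [-0.1   0.27  2.05  1.1   1.34 -0.74] 0.0
[0.474 0.216 0.175] shift cm [-0.17 42.69 -4.07] [-0.08  0.4   1.86  1.09  1.36 -0.67] 0.0
```

View pics/v6.png

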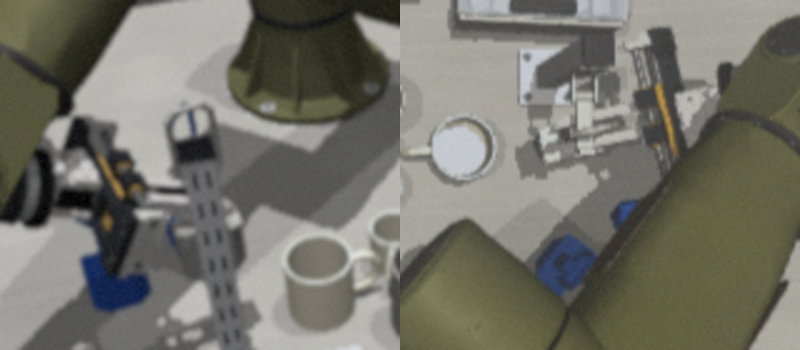

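Request:
carry_out(commands=[1, -1.2, 0, 0, 0, 0, 0, 1, -2.5, 0, 0, 0, 0, 0, 1, -4, 0, 0, 0, 0, 0, 1, -5, 0, 0.3, 0, 0, 0, 1, -5.2, 0, 2, 0, 0, 0, 1, -5.2, 0, 5, 0, 0, 0, 1, -5.2, 0, 9, 0, 0, 0, 1, -5.2, 0, 9, 0, 0, 0, 1, -5.2, 0, 9, 0, 0, 0])

```text
time_s: 11.45
ee_pos: [0.423, -0.1945, 0.2961]
eef_rot: [-2.076, -0.003, 0.199]
force: [1.2, -0.3, -3.4]
grip_width: 0.0139
```

```bash
python3 - <<'E'
from rel import *
rel([[.38,0,.3],[.40,.2157,.28],[.4745,.2157,.175]],.5,.06)
E
```

```text
11.45 [-0.8   0.53  1.32  0.62  2.18 -0.88] [ 0.423  -0.1945  0.2961] [ 1.2 -0.3 -3.4] 0.0139
rot [ 0.005  0.003 -0.139] dv [-0.053  0.876 -0.479]
[0.38 0.   0.3 ] shift cm [-4.4  21.11 -0.52] [-0.59  0.14  1.86  0.82  1.86 -0.71] 0.0
[0.4   0.216 0.28 ] shift cm [-2.4  42.68 -2.52] [-0.1   0.08  1.97  1.06  1.47 -0.5 ] 0.0
[0.474 0.216 0.175] shift cm [  5.05  42.68 -13.02] [-0.08  0.4   1.86  1.09  1.36 -0.67] 0.0
```

Request:
carry_out(commands=[1, -1.2, 3, 0, 0, 0, -0.04, 1, -2.4, 6.5, 0, 0, 0, -0.08, 1, -3.6, 10, 0, 0, 0, -0.14, 1, -4.4, 13.5, 0, 0, 0, -0.14, 1, -4.4, 17, 0, 0, 0, -0.14, 1, -4.4, 20.5, 0, 0, 0, -0.14, 1, -4.4, 24, 0, 0, 0, -0.14, 1, -4.4, 28, 0, 0, 0, -0.14, 1, -4.4, 32, 0, 0, 0, -0.14, 1, -4.4, 36, 0, 0, 0, -0.14, 1, -4.4, 39.5, -0.5, 0, 0, -0.14, 1, -4.4, 42.7, -0.5, 0, 0, -0.14])

```text
time_s: 12.45
ee_pos: [0.3778, 0.2345, 0.2891]
eef_rot: [-2.077, 0.001, 0.059]
force: [1.0, 0.0, -2.9]
grip_width: 0.0137
```

Request:
carry_out(commands=[1, 0, 0, 0, 0, 0, 0, 1, 0, 0, 0, 0, 0, 0])

```text
time_s: 12.62
ee_pos: [0.3764, 0.2356, 0.2875]
eef_rot: [-2.077, 0.004, 0.063]
force: [-0.5, -0.7, -2.8]
grip_width: 0.0136
```

```bash
python3 - <<'E'
from rel import *
rel([[.4745,.2157,.225],[.4745,.2157,.152]],.5,.06)
r=snap("7")
cv2.imwrite("pics/v7.png",np.hstack([cv2.resize(r[c][0][a:a+140,b:b+160],None,fx=2.5,fy=2.5,interpolation=2) for c,a,b in(('scene',70,310),('top',150,210))]))
for c in r:
    W=r[c][2].reshape(-1,3)
    for a,b in((.2,.24),(.3,.34),(.34,.38),(.38,.44)):
        p=W[(W[:,0]>.33)&(W[:,0]<.43)&(W[:,1]>.17)&(W[:,1]<.27)&(W[:,2]>a)&(W[:,2]<b)]
        if len(p):print(c,a,len(p),p.min(0).round(3),np.median(p,0).round(3),p.max(0).round(3))
E
```

```text
12.6167 [-0.1   0.    2.    1.05  1.49 -0.45] [0.3764 0.2356 0.2875] [-0.5 -0.7 -2.8] 0.0136
rot [ 0.007 -0.003 -0.003] dv [-0.053  0.876 -0.479]
[0.474 0.216 0.225] shift cm [ 9.71 -0.32 -7.16] [-0.08  0.32  1.83  1.07  1.41 -0.57] 0.0
[0.474 0.216 0.152] shift cm [  9.71  -0.32 -14.46] [-0.08  0.45  1.86  1.1   1.34 -0.72] 0.0
scene 0.2 235 [0.362 0.182 0.2  ] [0.391 0.204 0.22 ] [0.397 0.25  0.24 ]
scene 0.3 156 [0.36  0.184 0.3  ] [0.384 0.213 0.317] [0.403 0.239 0.34 ]
scene 0.34 67 [0.373 0.193 0.34 ] [0.38  0.236 0.361] [0.387 0.244 0.38 ]
scene 0.38 97 [0.376 0.194 0.381] [0.382 0.216 0.408] [0.386 0.244 0.42 ]
top 0.2 11 [0.37  0.183 0.205] [0.376 0.184 0.219] [0.381 0.187 0.24 ]
top 0.3 251 [0.358 0.17  0.3  ] [0.38  0.203 0.32 ] [0.399 0.239 0.34 ]
top 0.34 14 [0.376 0.194 0.343] [0.378 0.195 0.364] [0.381 0.241 0.378]
top 0.38 71 [0.373 0.194 0.383] [0.378 0.216 0.417] [0.382 0.243 0.424]
```

View pics/v7.png

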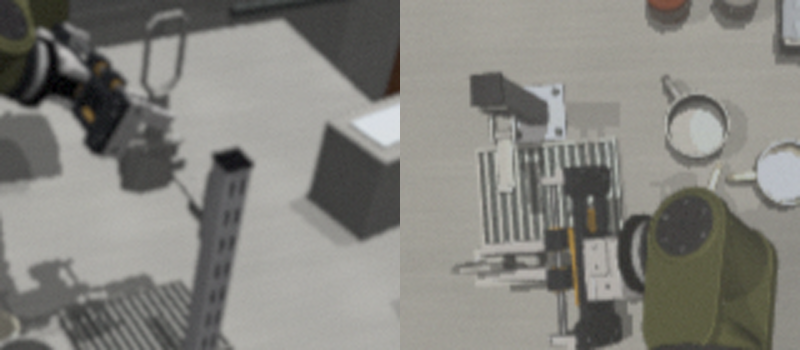

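Request:
carry_out(commands=[1, 0, -0.3, -3, 0, 0, 0, 1, 0, -0.3, -6, 0, 0, 0, 1, 0, -0.3, -8.3, 0, 0, 0, 1, 0.3, -0.3, -8.3, 0, 0, 0, 1, 2.5, -0.3, -8.3, 0, 0, 0, 1, 5, -0.3, -8.3, 0, 0, 0, 1, 7.5, -0.3, -8.3, 0, 0, 0, 1, 9.5, -0.3, -8.3, 0, 0, 0, 1, 9.5, -0.3, -8.3, 0, 0, 0, 1, 9.5, -0.3, -8.3, 0, 0, 0])

```text
time_s: 13.55
ee_pos: [0.4734, 0.2302, 0.2058]
eef_rot: [-2.077, 0.002, 0.059]
force: [-0.6, 0.1, -1.8]
grip_width: 0.014
```

```bash
python3 - <<'E'
from rel import *
rel([[.4745,.2157,.152]],.5,.06)
r=snap("8")
cv2.imwrite("pics/v8.png",np.hstack([cv2.resize(r[c][0][a:a+140,b:b+160],None,fx=2.5,fy=2.5,interpolation=2) for c,a,b in(('scene',70,310),('top',150,210))]))
for c in r:
    W=r[c][2].reshape(-1,3)
    for a,b in((.29,.32),(.32,.35)):
        p=W[(W[:,0]>.43)&(W[:,0]<.51)&(W[:,1]>.17)&(W[:,1]<.27)&(W[:,2]>a)&(W[:,2]<b)]
        if len(p):print(c,a,len(p),p.min(0).round(3),np.median(p,0).round(3),p.max(0).round(3))
E
```

```text
13.55 [-0.09  0.33  1.83  1.07  1.4  -0.59] [0.4734 0.2302 0.2058] [-0.6  0.1 -1.8] 0.014
rot [ 0.006 -0.002  0.001] dv [-0.053  0.876 -0.479]
[0.474 0.216 0.152] shift cm [ 0.01  0.22 -6.29] [-0.08  0.45  1.86  1.1   1.34 -0.72] 0.0
scene 0.29 52 [0.472 0.188 0.29 ] [0.478 0.212 0.306] [0.485 0.238 0.32 ]
scene 0.32 57 [0.472 0.189 0.32 ] [0.478 0.21  0.333] [0.482 0.237 0.339]
top 0.29 9 [0.452 0.19  0.29 ] [0.472 0.192 0.302] [0.477 0.236 0.318]
top 0.32 53 [0.469 0.191 0.324] [0.472 0.214 0.334] [0.477 0.239 0.342]
```

View pics/v8.png

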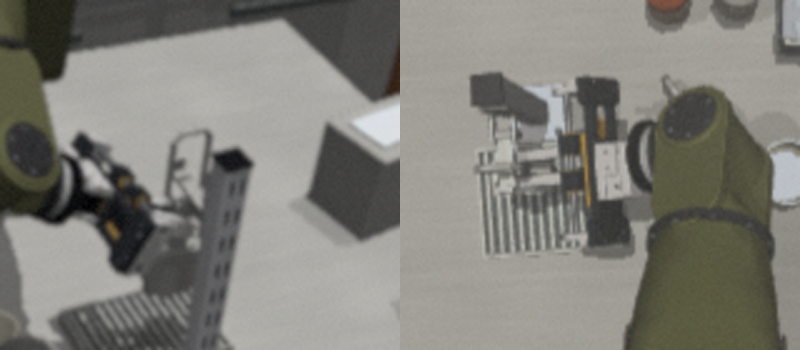

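Request:
carry_out(commands=[1, 0, 0.2, -1.5, 0, 0, 0, 1, 0, 0.2, -3, 0, 0, 0, 1, 0, 0.2, -4.5, 0, 0, 0, 1, 0, 0.2, -5.5, 0, 0, 0, 1, 0, 0.2, -6, 0, 0, 0, 1, 0, 0.2, -6.3, 0, 0, 0, 1, 0, 0.2, -6.3, 0, 0, 0, 1, 0, 0.2, -6.3, 0, 0, 0])

```text
time_s: 14.32
ee_pos: [0.4725, 0.2325, 0.1434]
eef_rot: [-2.077, 0.002, 0.059]
force: [-1.6, -0.8, 1.0]
grip_width: 0.014
```

```bash
python3 - <<'E'
from rel import *
rel([[.4745,.2157,.152]],.5,.06)
r=snap("9")
for c in r:
    W=r[c][2].reshape(-1,3)
    p=W[(W[:,0]>.464)&(W[:,0]<.488)&(W[:,1]>.17)&(W[:,1]<.27)&(W[:,2]>.262)&(W[:,2]<.3)]
    if len(p):print(c,len(p),p.min(0).round(3),np.median(p,0).round(3),np.percentile(p,95,0).round(4),p.max(0).round(3))
E
```

```text
14.3167 [-0.08  0.44  1.87  1.1   1.34 -0.71] [0.4725 0.2325 0.1434] [-1.6 -0.8  1. ] 0.014
rot [ 0.006 -0.001  0.001] dv [-0.053  0.876 -0.479]
[0.474 0.216 0.152] shift cm [ 0.1  -0.01 -0.05] [-0.08  0.45  1.86  1.1   1.34 -0.72] 0.0
scene 63 [0.466 0.193 0.262] [0.478 0.214 0.269] [0.4842 0.2347 0.2752] [0.485 0.24  0.276]
top 92 [0.465 0.193 0.263] [0.473 0.217 0.27 ] [0.4864 0.2356 0.2754] [0.487 0.241 0.278]
```

Request:
carry_out(commands=[0, 0, 0, 0, 0, 0, 0, 0, 0, 0, 0, 0, 0, 0, 0, 0, 0, 0, 0, 0, 0, 0, 0, 0, 0, 0, 0, 0, 0, 0.2, -3, 1.6, 0, 0, 0, 0, 0.4, -6, 3.2, 0, 0, 0, 0, 0.6, -9, 4.9, 0, 0, 0, 0, 0.8, -12, 6.5, 0, 0, 0, 0, 0.8, -12, 6.5, 0, 0, 0])

```text
time_s: 15.17
ee_pos: [0.4821, 0.1086, 0.2109]
eef_rot: [-2.079, -0.003, 0.056]
force: [1.0, 0.5, 0.1]
grip_width: 0.0467
```

```bash
python3 - <<'E'
from rel import *
r=snap("10")
cv2.imwrite("pics/v10.png",np.hstack([cv2.resize(r[c][0][a:a+140,b:b+160],None,fx=2.5,fy=2.5,interpolation=2) for c,a,b in(('scene',90,310),('top',150,210))]))
for c in r:
    W=r[c][2].reshape(-1,3)
    for z0,z1 in((.06,.13),(.14,.18),(.19,.25),(.266,.3)):
        p=W[(W[:,0]>.45)&(W[:,0]<.498)&(W[:,1]>.17)&(W[:,1]<.27)&(W[:,2]>z0)&(W[:,2]<z1)]
        if len(p):print(c,z0,len(p),p.min(0).round(3),np.median(p,0).round(3),p.max(0).round(3))
# rotation to tool-down, jaws along y (tool x=-y or +y), and IK at ice hook
o=ctrl.get_obs();R0=R.from_euler('xyz',o['eef_rot'])
for s in(1,-1):
    Rt=tool((0,0,-1),(0,s,0));rv=(Rt*R0.inv()).as_rotvec();q=o['qpos']
    for p in ([.4,-.05,.42],[.466,-.211,.36],[.466,-.211,.246],[.514,-.211,.296]):
        q,e=ik(p,Rt,q);print(s,rv.round(3),((np.array(p)-o['ee_pos'])*100).round(1),q.round(2),round(e,4))
E
```

```text
scene 0.06 433 [0.45  0.178 0.06 ] [0.484 0.202 0.102] [0.493 0.247 0.13 ]
scene 0.14 88 [0.471 0.203 0.14 ] [0.481 0.213 0.159] [0.486 0.226 0.18 ]
scene 0.19 57 [0.472 0.19  0.19 ] [0.478 0.195 0.211] [0.482 0.238 0.249]
scene 0.266 113 [0.451 0.192 0.266] [0.476 0.213 0.27 ] [0.498 0.235 0.286]
top 0.06 172 [0.45  0.181 0.068] [0.464 0.199 0.117] [0.486 0.231 0.125]
top 0.14 6 [0.467 0.206 0.157] [0.468 0.208 0.176] [0.47  0.221 0.178]
top 0.19 7 [0.471 0.192 0.21 ] [0.473 0.193 0.232] [0.476 0.194 0.249]
top 0.266 114 [0.452 0.195 0.266] [0.473 0.216 0.27 ] [0.497 0.24  0.287]
1 [-0.799 -0.847  1.357] [ -8.1 -16.2  21.2] [-0.22 -0.11  1.48 -0.    1.77 -1.79] 0.0
1 [-0.799 -0.847  1.357] [ -1.5 -32.3  15.2] [-0.5   0.14  1.36  0.    1.64 -2.07] 0.0
1 [-0.799 -0.847  1.357] [ -1.5 -32.3   3.8] [-0.5   0.18  1.57 -0.    1.39 -2.07] 0.0
1 [-0.799 -0.847  1.357] [  3.3 -32.3   8.8] [-0.46  0.26  1.36  0.    1.52 -2.03] 0.0
-1 [-0.859  0.81  -1.457] [ -8.1 -16.2  21.2] [-0.22 -0.11  1.48 -0.    1.77  1.36] 0.0
-1 [-0.859  0.81  -1.457] [ -1.5 -32.3  15.2] [-0.5   0.14  1.36  0.    1.64  1.07] 0.0
-1 [-0.859  0.81  -1.457] [ -1.5 -32.3   3.8] [-0.5   0.18  1.57 -0.    1.39  1.07] 0.0
-1 [-0.859  0.81  -1.457] [  3.3 -32.3   8.8] [-0.46  0.26  1.36  0.    1.52  1.12] 0.0
```

View pics/v10.png

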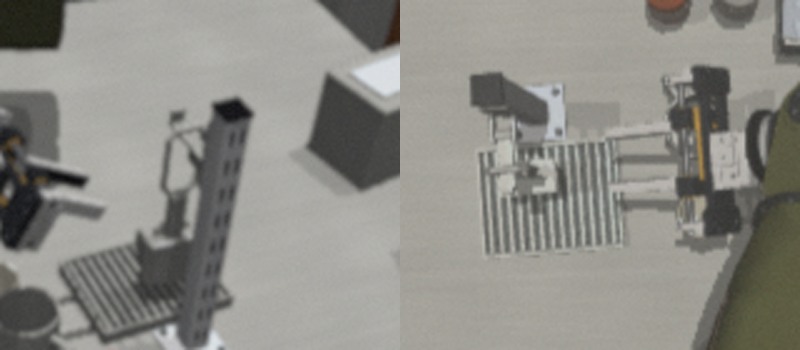

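Request:
carry_out(commands=[0, -1, -2, 3.5, -0.05, -0.053, 0.085, 0, -2, -4, 7, -0.1, -0.106, 0.17, 0, -3, -6, 10, -0.15, -0.16, 0.255, 0, -4, -8, 13, -0.2, -0.212, 0.34, 0, -5, -10, 15, -0.25, -0.265, 0.425, 0, -6, -12, 17, -0.3, -0.318, 0.51, 0, -7, -14, 19, -0.35, -0.371, 0.594, 0, -8, -16, 21, -0.4, -0.424, 0.68, 0, -8, -16, 21, -0.45, -0.477, 0.764, 0, -8, -16, 21, -0.5, -0.53, 0.85, 0, -8, -16, 21, -0.55, -0.583, 0.934, 0, -8, -16, 21, -0.6, -0.636, 1.02])

```text
time_s: 16.27
ee_pos: [0.4011, -0.0474, 0.4177]
eef_rot: [-2.901, -0.157, 1.219]
force: [0.3, -0.5, -0.0]
grip_width: 0.0469
```

```bash
cat > dn.py <<'E'
from h import *; from kin import *
def dn(pts,yaw=0.):
    o=ctrl.get_obs();R0=R.from_euler('xyz',o['eef_rot']);q=o['qpos']
    Rt=tool((0,0,-1),(-np.sin(yaw),np.cos(yaw),0));print(o['time_s'],o['ee_pos'].round(4),o['force'].round(1),o['grip_width'],'rot',(Rt*R0.inv()).as_rotvec().round(3))
    for p in pts:
        q,e=ik(p,Rt,q);print(p,((np.array(p)-o['ee_pos'])*100).round(2),q.round(2),round(e,4))
E
python3 - <<'E'
from dn import *
dn([[.463,-.210,.36],[.463,-.210,.246]],-.03)
r=snap("11");W=r['top'][2].reshape(-1,3)
p=W[(W[:,0]>.44)&(W[:,0]<.53)&(W[:,1]>-.24)&(W[:,1]<-.18)&(W[:,2]>.25)&(W[:,2]<.31)]
for a in np.arange(.44,.53,.01):
    q=p[(p[:,0]>=a)&(p[:,0]<a+.01)]
    if len(q): print(round(a,3),len(q),np.median(q,0).round(4),q[:,1].min().round(3),q[:,1].max().round(3),q[:,2].max().round(3))
E
```

```text
16.2667 [ 0.4011 -0.0474  0.4177] [ 0.3 -0.5 -0. ] 0.04688662666296442 rot [-0.199 -0.206  0.301]
[0.463, -0.21, 0.36] [  6.19 -16.26  -5.77] [-0.5   0.14  1.37 -0.    1.64 -2.04] 0.0
[0.463, -0.21, 0.246] [  6.19 -16.26 -17.17] [-0.5   0.18  1.58 -0.    1.39 -2.04] 0.0
0.48 1 [ 0.4884 -0.2184  0.2662] -0.218 -0.218 0.266
0.49 26 [ 0.4962 -0.2108  0.268 ] -0.218 -0.203 0.272
0.5 33 [ 0.507  -0.2109  0.268 ] -0.224 -0.199 0.274
0.51 38 [ 0.5148 -0.2104  0.2713] -0.226 -0.197 0.277
0.52 26 [ 0.5242 -0.2124  0.2702] -0.224 -0.198 0.276
```

Request:
carry_out(commands=[0, 1.5, -4, 0, -0.07, -0.07, 0.1, 0, 3, -8, 0, -0.13, -0.14, 0.2, 0, 4.5, -12, 0, -0.2, -0.206, 0.3, 0, 6.4, -16.3, -2, -0.2, -0.206, 0.3, 0, 6.4, -16.3, -6, -0.2, -0.206, 0.3, 0, 6.4, -16.3, -6, -0.2, -0.206, 0.3, 0, 6.4, -16.3, -6, -0.2, -0.206, 0.3])

```text
time_s: 16.95
ee_pos: [0.4642, -0.2088, 0.3564]
eef_rot: [-3.137, -0.005, 1.536]
force: [0.1, -0.1, 0.6]
grip_width: 0.0467
```

```bash
python3 - <<'E'
from dn import *
dn([[.466,-.2105,.246]],-.03)
E
```

```text
16.95 [ 0.4642 -0.2088  0.3564] [ 0.1 -0.1  0.6] 0.04672590255134575 rot [-0.005 -0.005  0.005]
[0.466, -0.2105, 0.246] [  0.18  -0.17 -11.04] [-0.5   0.18  1.57  0.    1.39 -2.04] 0.0
```

Request:
carry_out(commands=[0, 0.2, -0.2, -4, 0, 0, 0, 0, 0.2, -0.2, -8, 0, 0, 0, 0, 0.2, -0.2, -11, 0, 0, 0, 0, 0.2, -0.2, -11, 0, 0, 0, 0, 0.2, -0.2, -11, 0, 0, 0, 1, 0.2, -0.2, -11, 0, 0, 0, 1, 0.2, -0.2, -11, 0, 0, 0, 1, 0.2, -0.2, -11, 0, 0, 0, 1, 0.2, -0.2, -11, 0, 0, 0, 1, 0.2, -0.2, -11, 0, 0, 0], force=15)

```text
time_s: 17.78
ee_pos: [0.4663, -0.2109, 0.2472]
eef_rot: [-3.138, -0.005, 1.536]
force: [0.4, -0.0, 0.1]
grip_width: 0.017
```

Request:
carry_out(commands=[1, 0.1, 0, 0.9, 0, 0, 0, 1, 0.4, 0, 1.85, 0, 0, 0, 1, 0.8, 0, 2.7, 0, 0, 0, 1, 1.45, 0, 3.45, 0, 0, 0, 1, 2.2, 0, 4.05, 0, 0, 0, 1, 3.05, 0, 4.5, 0, 0, 0, 1, 4, 0, 4.75, 0, 0, 0, 1, 4.8, 0, 4.8, 0, 0, 0, 1, 5.2, 0, 4.8, 0, 0, 0, 1, 5.2, 0, 4.8, 0, 0, 0, 1, 5.2, 0, 4.8, 0, 0, 0])

```text
time_s: 18.7
ee_pos: [0.5194, -0.2119, 0.2978]
eef_rot: [-3.141, -0.002, 1.535]
force: [0.8, -7.0, 6.4]
grip_width: 0.0137
```

Request:
carry_out(commands=[0.2, 0, 0, 0, 0, 0, 0, 0.2, 0, 0, 0, 0, 0, 0, 0.2, 0, 0, 0, 0, 0, 0, 0.2, -0.4, 0, 4, 0, 0, 0, 0.2, -1, 0, 8, 0, 0, 0, 0.2, -6, 0, 11, 0, 0, 0, 0.2, -10, 3, 12, 0, 0, 0, 0.2, -15, 6, 12, 0, 0, 0, 0.2, -15, 6, 12, 0, 0, 0])

```text
time_s: 19.45
ee_pos: [0.3677, -0.1509, 0.4184]
eef_rot: [3.141, -0.002, 1.535]
force: [0.3, -0.2, 0.9]
grip_width: 0.0377
```

```bash
python3 - <<'E'
from dn import *
dn([])
r=snap("12");W=r['top'][2].reshape(-1,3)
p=W[(W[:,0]>.44)&(W[:,0]<.536)&(W[:,1]>-.24)&(W[:,1]<-.18)&(W[:,2]>.25)&(W[:,2]<.345)]
for a in np.arange(.44,.54,.01):
    q=p[(p[:,0]>=a)&(p[:,0]<a+.01)]
    if len(q): print(round(a,3),len(q),np.median(q,0).round(4),q[:,1].min().round(3),q[:,1].max().round(3),q[:,2].max().round(3))
cv2.imwrite("pics/v12.png",np.hstack([cv2.resize(r[c][0][a:a+120,b:b+160],None,fx=2.5,fy=2.5,interpolation=2) for c,a,b in(('scene',120,160),('top',150,360))]))
E
```

```text
19.45 [ 0.3677 -0.1509  0.4184] [ 0.3 -0.2  0.9] 0.03765586429183331 rot [-0.002  0.001  0.036]
0.49 29 [ 0.4961 -0.2105  0.3226] -0.218 -0.203 0.328
0.5 37 [ 0.506  -0.2082  0.325 ] -0.218 -0.199 0.332
0.51 35 [ 0.5148 -0.2076  0.274 ] -0.223 -0.198 0.332
0.52 27 [ 0.5233 -0.2114  0.2706] -0.223 -0.198 0.278
0.53 19 [ 0.534  -0.2124  0.2735] -0.223 -0.198 0.32
```

Request:
carry_out(commands=[1, 4, -3, 0, 0, 0, 0, 1, 8.5, -6, 0, 0, 0, 0, 1, 8.5, -6, -4, 0, 0, 0, 1, 8.5, -6, -8, 0, 0, 0, 1, 8.5, -6, -12.3, 0, 0, 0, 1, 8.5, -6, -12.3, 0, 0, 0, 1, 10.5, -6, -12.3, 0, 0, 0, 1, 12, -6, -12.3, 0, 0, 0, 1, 13, -6, -12.3, 0, 0, 0, 1, 13.6, -6, -12.3, 0, 0, 0, 1, 14, -6, -12.3, 0, 0, 0, 1, 14, -6, -12.3, 0, 0, 0])

```text
time_s: 20.55
ee_pos: [0.5039, -0.2101, 0.2999]
eef_rot: [-3.14, 0.0, 1.535]
force: [-30.9, 2.8, 12.1]
grip_width: 0.0008
```

Request:
carry_out(commands=[1, -1, 0, 0, 0, 0, 0, 1, -4, 0, 0, 0, 0, 0, 1, -5, 0, 3, 0, 0, 0, 1, -8, 0, 7, 0, 0, 0, 1, -12, 3, 11, 0, 0, 0, 1, -15, 6, 12, 0, 0, 0, 1, -15, 6, 12, 0, 0, 0, 1, -15, 6, 12, 0, 0, 0])

```text
time_s: 21.22
ee_pos: [0.3516, -0.1481, 0.4255]
eef_rot: [3.135, 0.004, 1.536]
force: [0.7, -0.4, 0.6]
grip_width: 0.0002
```

```bash
python3 - <<'E'
from dn import *
dn([])
r=snap("13");W=r['top'][2].reshape(-1,3)
for nm,(y0,y1,x0) in dict(ice=(-.24,-.18,.44),dry=(.17,.26,.44)).items():
  p=W[(W[:,0]>x0)&(W[:,0]<.536)&(W[:,1]>y0)&(W[:,1]<y1)&(W[:,2]>.25)&(W[:,2]<.345)]
  for a in np.arange(.44,.54,.01):
    q=p[(p[:,0]>=a)&(p[:,0]<a+.01)]
    if len(q): print(nm,round(a,3),len(q),np.median(q,0).round(4),q.min(0).round(3),q.max(0).round(3))
W=r['scene'][2].reshape(-1,3)
for z0,z1 in((.14,.18),(.19,.25),(.266,.3)):
        p=W[(W[:,0]>.45)&(W[:,0]<.498)&(W[:,1]>.17)&(W[:,1]<.27)&(W[:,2]>z0)&(W[:,2]<z1)]
        if len(p):print(z0,len(p),p.min(0).round(3),np.median(p,0).round(3),p.max(0).round(3))
cv2.imwrite("pics/v13.png",np.vstack([np.hstack([cv2.resize(r[c][0][a:a+120,b:b+160],None,fx=2.5,fy=2.5,interpolation=2) for c,a,b in s]) for s in ((('scene',120,160),('top',150,360)),(('scene',90,320),('top',150,210)))]))
E
```

```text
21.2167 [ 0.3516 -0.1481  0.4255] [ 0.7 -0.4  0.6] 0.00023137544474418942 rot [0.004 0.006 0.035]
ice 0.5 11 [ 0.5094 -0.2136  0.2698] [ 0.508 -0.224  0.254] [ 0.51  -0.199  0.276]
ice 0.51 53 [ 0.5139 -0.2065  0.3148] [ 0.51  -0.222  0.263] [ 0.52  -0.197  0.332]
ice 0.52 42 [ 0.524  -0.2079  0.3252] [ 0.52  -0.219  0.263] [ 0.529 -0.198  0.331]
ice 0.53 17 [ 0.5316 -0.2089  0.3188] [ 0.531 -0.219  0.255] [ 0.536 -0.198  0.328]
dry 0.44 12 [0.4493 0.2151 0.2837] [0.447 0.207 0.267] [0.45  0.222 0.286]
dry 0.45 21 [0.4548 0.2137 0.2685] [0.452 0.206 0.266] [0.46  0.222 0.287]
dry 0.46 29 [0.4654 0.2185 0.268 ] [0.46  0.208 0.262] [0.469 0.241 0.274]
dry 0.47 56 [0.4731 0.2123 0.2713] [0.47  0.193 0.258] [0.479 0.24  0.277]
dry 0.48 26 [0.4841 0.2161 0.2672] [0.481 0.208 0.262] [0.489 0.225 0.272]
dry 0.49 23 [0.4948 0.2167 0.2676] [0.492 0.21  0.264] [0.5   0.225 0.272]
dry 0.5 35 [0.505  0.2177 0.2709] [0.5   0.203 0.262] [0.51  0.231 0.278]
dry 0.51 32 [0.5131 0.2184 0.27  ] [0.51  0.204 0.254] [0.519 0.231 0.278]
dry 0.52 26 [0.5264 0.221  0.2737] [0.521 0.206 0.258] [0.53  0.233 0.318]
dry 0.53 50 [0.5319 0.2151 0.3201] [0.53  0.205 0.25 ] [0.535 0.233 0.336]
0.14 84 [0.469 0.203 0.142] [0.481 0.211 0.159] [0.485 0.226 0.179]
0.19 60 [0.472 0.191 0.19 ] [0.478 0.195 0.209] [0.483 0.239 0.248]
0.266 111 [0.45  0.194 0.266] [0.476 0.213 0.271] [0.498 0.236 0.285]
```

View pics/v13.png

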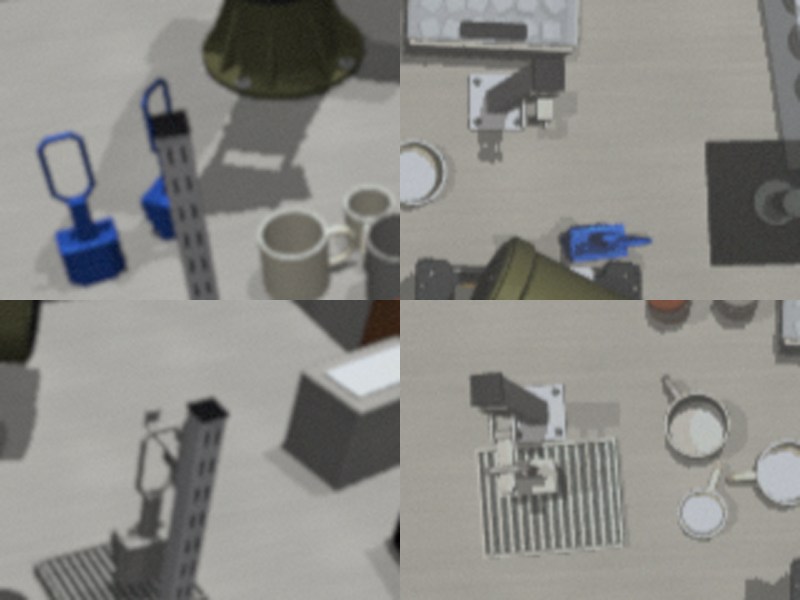

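```bash
python3 -c "
from station import ticket;print(ticket.hand_in())"
```

```text
the job is handed in; nothing more can be done
None
```

The job is done and handed in at about 21 s of the 72 s allowed; the hand-in gives no verdict.

- **Drying hook:** I gripped it from above and folded it down to its stop. The arm reads level along its length, at about 268 mm.
- **Scoop:** I held it by the neck from the side, lifted it off the ice-bin post over the hook tip, and threaded the loop onto the drying hook. It hangs by the loop near the seat and the handle looks upright in the camera data. Neither the planned path nor the checks showed it near the counter or the tray.
- **Ice-bin hook:** The first fold stopped about 0.3 rad short because the hook slipped in the grip. I pushed it home with closed fingers; the final depth check puts it flat, at about 0 rad. That push read about 31 N at the wrist, under the limits.
- **Other things:** In the last picture the cups, jug and blue scoops look where they stood; I did not re-measure them, and the bottles were mostly outside the crops I viewed. The arm is clear of everything.

The two cameras disagreed by about 4 mm in x, which did not matter for the grip or the fit.

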